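# Tip the ported cover out of its nest and put it in the tub

### The job

Two aluminium covers lie sunk in the twin pockets of the grey plastic nest block, with no room for fingers round them. Take the cover with the large round hole: press down its end at the notched side of the block so that its other end tips up and it stays standing in its pocket, then lift it out by the raised end and set it down inside the clear tub without dropping it from a height. Leave the blank cover where it lies.

Things in the scene. Friction and masses are not known exactly. Their poses are not given: they have to be found in the camera images.
- nest: Grey plastic block fixed to the bench, 106 (x) x 138 (y) x 56 mm high, steel foot 6 mm high. Origin on the bench under its middle. Two pockets along x, 54 mm wide, 84.5 mm long, 11 mm deep, centred at y = +32 and -32 mm. From x = +3 to +43 mm each pocket has no floor but a well down to 8 mm above the bench; the ledge's edge at x = +3 mm is the fulcrum. The end wall at +x is notched 32 mm wide there.
- ported_cover: The cover to take out: aluminium plate 80 (x) x 50 (y) x 10 mm (z), about 0.11 kg, with a 26 mm round hole in its middle; in either pocket. Origin at its centre, half-way through its thickness. At the start its axes lie along the nest's and its top is 1 mm below the block's top; its +x end lies over the well. Past about 35 degrees of tilt it overbalances and stays up by itself.
- press_point (a point): Point on the ported cover's top face, 27 mm from its centre toward its +x end, on its centre line: pushed straight down about 15 mm here, the cover tips over the fulcrum.
- raised_end (a point): Middle of the ported cover's -x end face (50 x 10 mm), 40 mm from its centre. After tipping, it stands some 25 to 30 mm above the block's top, with both side edges free to be pinched across y (50 mm).
- blank_cover: The other cover, to be left alone: the same plate without the round hole, in the other pocket. Origin at its centre.
- clear_tub: Loose open whitish plastic tub, 212 (x) x 162 mm (y) over the rim, 62 mm high, inside 190 x 140 mm, floor 2 mm thick. Origin on the bench under its middle. It stands beside the fixed yellow crate, which is 215 mm high, with its filling up to about 300 mm.
Not all that is in view belongs to the job. What is shaped like the ported_cover but blue is not meant.

How it is judged:
On the way:
1. the ported cover is tipped up by more than 30 degrees in its pocket and stays so without the fingers touching it (angle between ported_cover's own z axis and vertical above 0.52 rad and horizontal distance between ported_cover and nest below 0.06 m and z of ported_cover in the frame of nest below 0.07 m and contact force between the fingers and ported_cover below 0.1 N), for 0.2 s.
At the end, for the whole second after the job is handed in: The ported cover is at rest inside the upright clear tub (its centre within the tub's walls and less than 50 mm above its underside), and the blank cover still lies in its pocket, within 10 mm and 10 degrees of where it was (x of ported_cover in the frame of clear_tub between -0.1 and 0.1 m and y of ported_cover in the frame of clear_tub between -0.075 and 0.075 m and z of ported_cover in the frame of clear_tub below 0.05 m and linear speed of ported_cover below 0.02 m/s and angle between clear_tub's own z axis and vertical below 0.1 rad and distance of blank_cover from where it was at the start of the episode below 0.01 m and angle between blank_cover's own z axis and vertical below 0.17 rad); the robot touches nothing.
It fails at once if the blank cover is tipped by more than 20 degrees or moved more than 20 mm (angle between blank_cover's own z axis and vertical above 0.35 rad or distance of blank_cover from where it was at the start of the episode above 0.02 m).
It fails at once if the ported cover falls freely at more than 1.2 m/s (dropped from more than about 7 cm) (linear speed of ported_cover above 1.2 m/s and contact force between the fingers and ported_cover below 0.05 N).
It also fails if it takes over 64 s, if anything falls off the work surface, if the arm or the gripper's body presses on something with over 40 N, if the wrist force passes 120 N, or if a joint passes its speed limit or range.

### The arm

A 6-joint arm with a two-finger parallel gripper is mounted at the origin on a cart in front of the work surface, level with it; the furniture and walls round the work are solid. World frame = base frame: x ahead of the robot, y to its left, z up, the work surface at z = 0. Lengths are in m, angles in rad, forces in N, time in s.
With the tool pointing down it reaches from about 0.275 to 0.975 m from the base axis. Payload 8.4 kg.
Tool frame: the origin (TCP) lies midway between the tips of the shut fingers; the grasp point (between the pads) lies 19 mm behind it; z points along the fingers, y is the line along which they close (so a half turn about z gives the same grasp; the last joint's range is limited). The gripper opens to 92 mm and grips with 3 to 60 N. Pads are 20 mm wide; open, the fingers measure 128 mm over their backs; the gripper's body (75 mm by 189 mm) begins 69 mm behind the grasp point.
Start: joints at [1.307, 0.353, 1.633, -0, 1.155, -0.002], TCP at [0.162, 0.604, 0.177] pointing down, gripper open.
Joint ranges: [-2.63, 2.63], [-0.92, 2.1], [0.06, 2.66], [-1.3, 4.44], [0, 2.69], [-3.02, 3.02]. Speed limits (rad/s): [2.22, 2.22, 2.79, 3.14, 3.14, 3.14].

### API

Orientations are given as a rotation vector (axis times angle).
In Python, from cell import arm, camera, job_done gives the robot as it stands.
- The arm moves only by the tool move_arm, never from a script. Its arguments are lists of equal length, an entry for each row: "linear": the shift along the tool's x, y, z in m, a list of three; "angular": the turn, a rotation vector about the tool's x, y, z in rad, a list of three; "jaw": the finger opening in m, from 0 to 0.0919. In form: {"linear": [[tx, ty, tz], ...], "angular": [[wx, wy, wz], ...], "jaw": [jaw, ...]}. A call has 1 to 20 rows; each row is the pose to reach, as a shift and turn from the pose commanded when the call began, along the tool's axes at that moment; what a row does not reach only later rows make up. A row lasts 1/12 s, in which the tool goes at most 41.7 mm and 7.16 degrees, less where a joint would pass 70% of its speed; a pose out of reach is approached as far as the arm can. A call with a gripper value outside its range is refused whole. The fingers move at their own pace and stop on an object; the grip force is fixed at half the most. Time passes only in rows, so rows that repeat a pose let the fingers close. It gives the time, the measured TCP pose, the force, the opening and the grip force at its end, in the units of the state.
- arm.get_obs(): the state, without advancing time (a new reading comes with each control period).
- camera(name): name is "scene" or "side" or "wrist"; returns a dict with "color" (384x512x3 uint8, red, green, blue), "fx", "fy", "cx", "cy" (pixels), "R" (3x3) and "t" (3): a world point X has camera coordinates R X + t; the wrist camera has in their place "mount" (4x4, takes a point from camera to tool coordinates, whose origin is the TCP and whose axes are the flange's). Camera axes: x right, y down, z forward; pixel columns grow to the right and rows downward; lengths in m; the calibration is good to about 2 mm. A picture is of the moment at which its call begins: read the wrist's pose just before it. There is no depth.
- job_done(): hands the job in; it is judged then, once.
The state is a dict: "time": time; "joints": joint angles; "qvel": joint speeds; "effort": joint torques, N m; "ee_pos": TCP position; "eef_rot": TCP orientation; "ft_force": force on the tool from outside, world axes, zero at the start; "torque": the same for the moment, N m; "gripper_width": finger opening in m; "grip_force": force on a finger pad.
Only numpy, scipy, OpenCV 4.12 (cv2) and the standard library are available. Lean on these libraries where they do the work, as an engineer would, in place of code of your own. Each camera call takes 0.05 s, during which the arm holds its last target. There are 200 camera calls.

## Working session

There is one attempt and no reset: what is moved stays moved. The work goes in short steps, Python scripts to look and compute and a tool call to move; the robot and the scene stay as the last step left them, time stands still between calls to the robot, and variables do not carry over. Pictures are saved under pics/ and viewed, at most 10 in all, crops included, and the job is handed in when it is done.

Besides the shell and the picture viewer there is one more tool, called as name(argument=value, ...) on one line, values as JSON. move_arm: Moves the arm, as the interface text tells. Its arguments: {"type":"object","properties":{"linear":{"type":"array","items":{"type":"array","items":{"type":"number"}}},"angular":{"type":"array","items":{"type":"array","items":{"type":"number"}}},"jaw":{"type":"array","items":{"type":"number"}}},"required":["linear","angular","jaw"]}

```bash
mkdir -p pics; ls
cat > h.py <<'E'
import numpy as np, cv2
from scipy.spatial.transform import Rotation as Rn
from cell import arm, camera, job_done
def snap(n,f):
    o=arm.get_obs(); c=camera(n)
    if n=='wrist':
        T=np.eye(4);T[:3,:3]=Rn.from_rotvec(o['eef_rot']).as_matrix();T[:3,3]=o['ee_pos']
        W=T@np.array(c['mount']);c['R']=W[:3,:3].T;c['t']=-c['R']@W[:3,3]
    c['R']=np.array(c['R']);c['t']=np.array(c['t'])
    np.savez(f'pics/{f}.npz',**{k:c[k] for k in('color','fx','fy','cx','cy','R','t')})
    cv2.imwrite(f'pics/{f}.png',c['color'][:,:,::-1]); return c
def load(f): return dict(np.load(f'pics/{f}.npz'))
def ray(c,u,v):
    d=c['R'].T@np.array([(u-c['cx'])/c['fx'],(v-c['cy'])/c['fy'],1.]); return -c['R'].T@c['t'],d
def onz(c,u,v,z):
    p,d=ray(c,u,v); return p+d*(z-p[2])/d[2]
def proj(c,X):
    q=c['R']@np.array(X)+c['t']; return np.array([c['fx']*q[0]/q[2]+c['cx'],c['fy']*q[1]/q[2]+c['cy']])
E
python3 - <<'E'
from h import *
ims=[snap(n,n+'0')['color'] for n in('scene','side','wrist')]
for n in('scene0','side0','wrist0'):
    c=load(n);print(n,-c['R'].T@c['t'],c['R'][2])
o=arm.get_obs();print(o['time'],o['ee_pos'],o['eef_rot'])
E
```

```text
pics
scene0 [0.05597932 0.08738917 0.55057311] [ 0.47158249 -0.67000569 -0.57332567]
side0 [0.1296436  0.23592799 0.64916333] [ 0.35258107 -0.7071249  -0.61291188]
wrist0 [0.09749109 0.62001215 0.38283792] [ 0.23187774 -0.06332109 -0.9706818 ]
0.15 [0.16166244 0.60329086 0.17612469] [-4.10089626e-01 -3.11456828e+00  1.69960667e-03]
```

View pics/scene0.png

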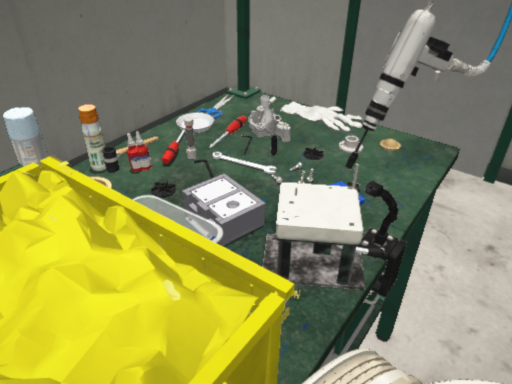

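View pics/side0.png

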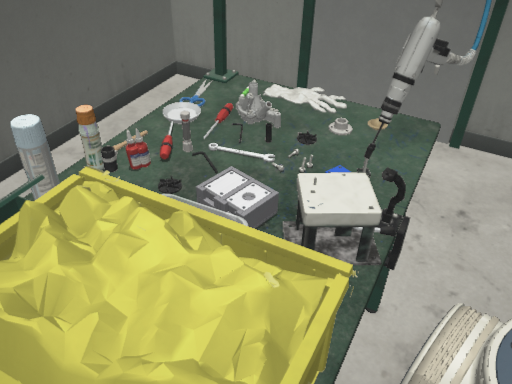

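The scene view shows the nest around (222,208), with the ported cover on the right of the two near (240,202). The tub's far rim shows at (180,215), behind the yellow crate, and a white table stands on the right. In the side view the nest is near (237,195) and the hole near (249,196). I'll zoom in on both.

Run:
```python
from h import *
a=load('scene0');b=load('side0')
A=cv2.resize(a['color'][160:250,120:280],None,fx=5,fy=5,interpolation=cv2.INTER_CUBIC)[:,:,::-1]
A2=A[:300*2]
B=cv2.resize(b['color'][160:235,150:310],None,fx=5,fy=5,interpolation=cv2.INTER_CUBIC)[:,:,::-1]
cv2.imwrite('pics/cropA.png',A);cv2.imwrite('pics/cropB.png',B)
for n,u,v in(('scene0',240,201),('side0',249,196)):print(onz(load(n),u,v,.055))
```

```text
[ 0.4710831  -0.44887926  0.055     ]
[ 0.47582364 -0.43474469  0.055     ]
```

View pics/cropA.png

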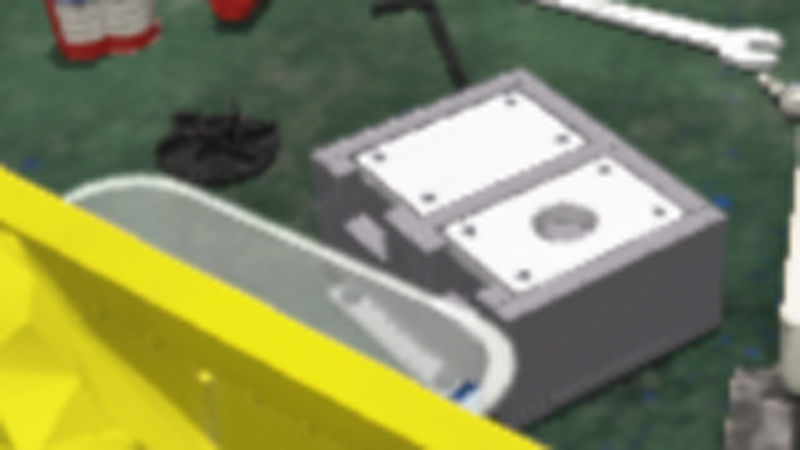

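View pics/cropB.png

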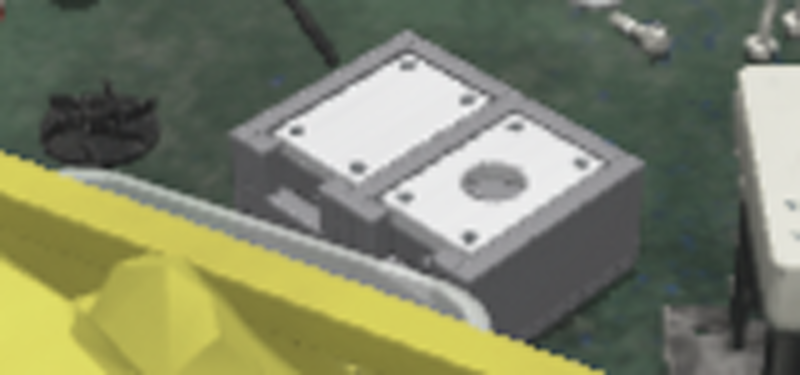

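The crops show the nest's notches facing the tub, the ported cover in the pocket nearer the white table and the blank in the farther one. The tub's far rim runs from (70,190) to (510,350) in crop A. I'll triangulate these points.

Run:
```python
from h import *
a=load('scene0');b=load('side0')
f=lambda p,o:(o[0]+(p[0]+.5)/5-.5,o[1]+(p[1]+.5)/5-.5)
N=['L','T','R','B','hole','tubR','tubL']
S=[(318,155),(522,70),(722,215),(510,312),(565,222),(512,355),(130,178)]
D=[(233,132),(407,32),(642,162),(468,277),(493,182),(490,320),(75,170)]
P=[]
for n,s,d in zip(N,S,D):
    u=f(s,(120,160));w=f(d,(150,160))
    p1,d1=ray(a,*u);p2,d2=ray(b,*w)
    k=np.linalg.lstsq(np.stack([d1,-d2],1),p2-p1,rcond=None)[0]
    z=.062 if 'tub' in n else .056
    A,B=onz(a,*u,z),onz(b,*w,z);P.append((A+B)/2)
    print(n,((p1+k[0]*d1+p2+k[1]*d2)/2).round(4),A.round(4),B.round(4))
L,T,R,B=P[:4]
print('ctr',(L+T+R+B)/4,'x axis',np.degrees(np.arctan2(*((L-T+B-R)[[1,0]]))),np.degrees(np.arctan2(*((T-R+L-B)[[1,0]]))),[np.linalg.norm(q) for q in(L-T,B-R,T-R,L-B)])
o=arm.get_obs();M=Rn.from_rotvec(o['eef_rot']).as_matrix();print(M.round(3),o['joints'])
```

```text
L [ 0.5893 -0.4125  0.0522] [ 0.5844 -0.4076  0.056 ] [ 0.587  -0.4097  0.056 ]
T [ 0.5614 -0.5103  0.0539] [ 0.5587 -0.5068  0.056 ] [ 0.5604 -0.5088  0.056 ]
R [ 0.4264 -0.4675  0.0607] [ 0.4293 -0.4716  0.056 ] [ 0.4293 -0.4745  0.056 ]
B [ 0.4561 -0.3739  0.0579] [ 0.4577 -0.3757  0.056 ] [ 0.4571 -0.3757  0.056 ]
hole [ 0.4766 -0.4325  0.0556] [ 0.4758 -0.4314  0.056 ] [ 0.4767 -0.4328  0.056 ]
tubR [ 0.4314 -0.3454  0.0688] [ 0.4369 -0.3518  0.062 ] [ 0.4348 -0.3518  0.062 ]
tubL [ 0.6104 -0.3346  0.0766] [ 0.6261 -0.346   0.062 ] [ 0.6238 -0.3508  0.062 ]
ctr [ 0.50798525 -0.44129893  0.056     ] x axis 74.5574250324168 -14.67431913468092 [np.float64(0.10257063192930149), np.float64(0.1013176589320693), np.float64(0.13474112158091028), np.float64(0.13244902230933417)]
[[-0.966  0.259 -0.   ]
 [ 0.259  0.966 -0.001]
 [-0.    -0.001 -1.   ]] [ 1.30658000e+00  3.53515251e-01  1.63395193e+00 -3.31829797e-06
  1.15521681e+00 -2.38471241e-03]
```

Run:
```python
from h import *
a=load('scene0');b=load('side0')
for n,u,w in [('tblTL',(283,186),(300,175)),('tblTR',(357,185),(370,173)),('tblBR',(362,240),(380,222)),('tblBL',(277,238),(298,224)),('crateR',(294,290),(352,271)),('crateL',(46,160),(83,173))]:
    p1,d1=ray(a,*u);p2,d2=ray(b,*w)
    k=np.linalg.lstsq(np.stack([d1,-d2],1),p2-p1,rcond=None)[0]
    print(n,((p1+k[0]*d1+p2+k[1]*d2)/2).round(3))
for n,w in(('R',(352,271)),('L',(83,173))):print(n,onz(b,*w,.215))
```

```text
tblTL [ 0.379 -0.456  0.126]
tblTR [ 0.256 -0.485  0.159]
tblBR [ 0.21  -0.424  0.107]
tblBL [ 0.354 -0.403  0.054]
crateR [ 0.201 -0.192  0.206]
crateL [ 0.645 -0.186  0.21 ]
R [ 0.19957523 -0.1834318   0.215     ]
L [ 0.63693615 -0.17870142  0.215     ]
```

move_arm(linear=[[0,0,-0.04],[0,0,-0.08],[0,0,-0.12],[0,0,-0.16],[0,0,-0.2],[0,0,-0.24],[0,0,-0.25],[0,0,-0.25]], angular=[[0,0,0],[0,0,0],[0,0,0],[0,0,0],[0,0,0],[0,0,0],[0,0,0],[0,0,0]], jaw=[0,0,0,0,0,0,0,0])

```text
time: 0.82
ee_pos: [0.1621, 0.605, 0.4305]
eef_rot: [0.41, 3.114, 0.01]
ft_force: [0.6, 0.4, -0.7]
gripper_width: 0.0406
grip_force: 0.0
```

move_arm(linear=[[-0.214,-0.038,0],[-0.214,-0.038,0],[-0.214,-0.038,0],[-0.214,-0.038,0],[-0.214,-0.038,0],[-0.214,-0.038,0],[-0.402,-0.146,0],[-0.402,-0.146,0],[-0.402,-0.146,0],[-0.402,-0.146,0],[-0.402,-0.146,0],[-0.402,-0.146,0],[-0.528,-0.29,0],[-0.528,-0.29,0],[-0.528,-0.29,0],[-0.528,-0.29,0],[-0.528,-0.29,0],[-0.528,-0.29,0],[-0.528,-0.29,0],[-0.528,-0.29,0]], angular=[[0,0,0.74],[0,0,0.74],[0,0,0.74],[0,0,0.74],[0,0,0.74],[0,0,0.74],[0,0,1.48],[0,0,1.48],[0,0,1.48],[0,0,1.48],[0,0,1.48],[0,0,1.48],[0,0,2.35],[0,0,2.35],[0,0,2.35],[0,0,2.35],[0,0,2.35],[0,0,2.35],[0,0,2.35],[0,0,2.35]], jaw=[0,0,0,0,0,0,0,0,0,0,0,0,0,0,0,0,0,0,0,0])

```text
time: 2.48
ee_pos: [0.5963, 0.1859, 0.4239]
eef_rot: [3.035, 0.812, -0.006]
ft_force: [-0.5, 0.6, -0.2]
gripper_width: 0.0002
grip_force: 0.0
```

```bash
cat >> h.py <<'E'
def goto(p,yaz,tilt=0):
    """row (linear, angular) to bring TCP to p, tool down with tool y at azimuth yaz (deg), then tilted about tool y (deg)"""
    o=arm.get_obs();M=Rn.from_rotvec(o['eef_rot'])
    a=np.radians(yaz);y=np.array([np.cos(a),np.sin(a),0]);z=np.array([0,0,-1.])
    G=Rn.from_matrix(np.stack([np.cross(y,z),y,z],1))*Rn.from_rotvec([0,np.radians(tilt),0])
    print('lin',M.inv().apply(np.array(p)-o['ee_pos']).round(4),'ang',(M.inv()*G).as_rotvec().round(4))
E
python3 - <<'E'
from h import *
o=arm.get_obs();print(o['joints'],o['ee_pos'])
r=.63
for az,y in((-2,-98),(-21,-138),(-40,-195.4)): goto([r*np.cos(np.radians(az)),r*np.sin(np.radians(az)),.43],y)
E
```

```text
[ 2.99851614e-01  2.29193435e-01  1.27614076e+00 -4.34925588e-06
  1.64001819e+00  1.34773995e+00] [0.5963283  0.18593726 0.4239091 ]
lin [-0.075   0.1968 -0.006 ] ang [4.000e-04 3.800e-03 6.625e-01]
lin [-0.2127  0.3526 -0.0056] ang [0.0018 0.0036 1.3607]
lin [-0.3936  0.4551 -0.005 ] ang [0.0039 0.0028 2.3625]
```

move_arm(linear=[[-0.075,0.197,0],[-0.075,0.197,0],[-0.075,0.197,0],[-0.075,0.197,0],[-0.075,0.197,0],[-0.075,0.197,0],[-0.213,0.353,0],[-0.213,0.353,0],[-0.213,0.353,0],[-0.213,0.353,0],[-0.213,0.353,0],[-0.213,0.353,0],[-0.394,0.455,0],[-0.394,0.455,0],[-0.394,0.455,0],[-0.394,0.455,0],[-0.394,0.455,0],[-0.394,0.455,0],[-0.394,0.455,0],[-0.394,0.455,0]], angular=[[0,0,0.66],[0,0,0.66],[0,0,0.66],[0,0,0.66],[0,0,0.66],[0,0,0.66],[0,0,1.36],[0,0,1.36],[0,0,1.36],[0,0,1.36],[0,0,1.36],[0,0,1.36],[0,0,2.362],[0,0,2.362],[0,0,2.362],[0,0,2.362],[0,0,2.362],[0,0,2.362],[0,0,2.362],[0,0,2.362]], jaw=[0,0,0,0,0,0,0,0,0,0,0,0,0,0,0,0,0,0,0,0])

```text
time: 4.15
ee_pos: [0.4858, -0.4051, 0.4246]
eef_rot: [1.912, -2.492, -0.004]
ft_force: [-0.5, 0.3, 0.1]
gripper_width: 0.0004
grip_force: 0.0
```

Run:
```python
from h import *
o=arm.get_obs();print(o['joints'],o['ee_pos']);goto([.484,-.407,.3],164.6)
c=snap('wrist','w1')
print(proj(c,[.477,-.433,.055]),proj(c,[.484,-.407,.055]))
```

```text
[-6.97398540e-01  2.42508987e-01  1.25779106e+00  5.74328604e-05
  1.64403853e+00  2.70629103e+00] [ 0.48581806 -0.40505656  0.42464282]
lin [0.0025 0.0009 0.1246] ang [0.0025 0.0012 0.0067]
[260.53304914 142.19761309] [260.50895802 156.0759152 ]
```

View pics/w1.png

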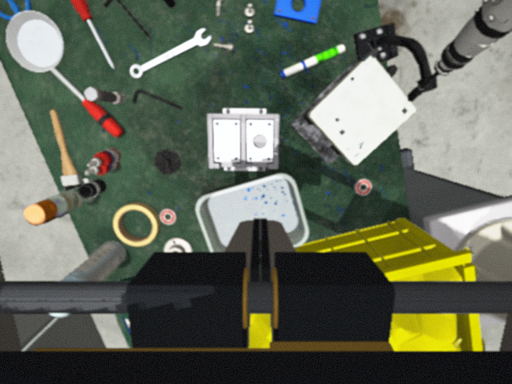

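The wrist view shows the nest at (243,140), with the ported cover on the right and its hole at (260,142). The tub sits around (253,212), rotated slightly. I'll measure the covers with a mask.

Run:
```python
from h import *
c=load('w1');im=c['color'];g=im.min(2)
m=np.zeros_like(g);m[105:180,200:290]=(g[105:180,200:290]>195)*255
cs,_=cv2.findContours(m,cv2.RETR_CCOMP,cv2.CHAIN_APPROX_NONE)
for k in cs:
    if cv2.contourArea(k)<60: continue
    r=cv2.minAreaRect(k);P=np.array([onz(c,*q,.055)[:2] for q in cv2.boxPoints(r)])
    e=P[1]-P[0],P[2]-P[1]
    print(r,P.mean(0).round(4),[(round(np.linalg.norm(x),4),round(np.degrees(np.arctan2(x[1],x[0])),1)) for x in e])
for q in((197,205),(205,192),(290,175),(298,180),(310,235),(305,245)):print('tub',q,onz(c,*q,.062).round(3))
```

```text
((274.5, 177.0), (4.0, 29.0), 90.0) [ 0.4677 -0.3594] [(np.float64(0.0579), np.float64(165.0)), (np.float64(0.0081), np.float64(76.4))]
((226.0, 144.5), (51.0, 26.0), 90.0) [ 0.5434 -0.4452] [(np.float64(0.0496), np.float64(165.0)), (np.float64(0.0982), np.float64(74.0))]
((243.4245147705078, 136.73585510253906), (58.73405456542969, 70.29429626464844), 88.09085083007812) [ 0.5066 -0.4504] [(np.float64(0.1329), np.float64(166.8)), (np.float64(0.1116), np.float64(77.8))]
((259.5000305175781, 126.50000762939453), (32.37138366699219, 20.950233459472656), 3.945185899734497) [ 0.4713 -0.4621] [(np.float64(0.0392), np.float64(-109.8)), (np.float64(0.0616), np.float64(161.2))]
tub (197, 205) [ 0.633 -0.346  0.062]
tub (205, 192) [ 0.61  -0.367  0.062]
tub (290, 175) [ 0.437 -0.357  0.062]
tub (298, 180) [ 0.424 -0.343  0.062]
tub (310, 235) [ 0.427 -0.223  0.062]
tub (305, 245) [ 0.442 -0.204  0.062]
```

move_arm(linear=[[0.002,0.001,0.04],[0.002,0.001,0.08],[0.002,0.001,0.12],[0.002,0.001,0.16],[0.002,0.001,0.2],[0.002,0.001,0.24],[0.002,0.001,0.27],[0.002,0.001,0.28],[0.002,0.001,0.28],[0.002,0.001,0.28]], angular=[[0.002,0.001,0.007],[0.002,0.001,0.007],[0.002,0.001,0.007],[0.002,0.001,0.007],[0.002,0.001,0.007],[0.002,0.001,0.007],[0.002,0.001,0.007],[0.002,0.001,0.007],[0.002,0.001,0.007],[0.002,0.001,0.007]], jaw=[0,0,0,0,0,0,0,0,0,0])

```text
time: 5.03
ee_pos: [0.4855, -0.4064, 0.1472]
eef_rot: [-1.911, 2.493, -0.003]
ft_force: [0.3, -0.0, 0.4]
gripper_width: 0.0004
grip_force: 0.0
```

Run:
```python
from h import *
o=arm.get_obs();print(o['ee_pos'],o['joints']);goto([.484,-.407,.065],164.6)
c=snap('wrist','w2')
print(proj(c,[.477,-.433,.055]),proj(c,[.484,-.407,.055]))
```

```text
[ 0.48553587 -0.40638275  0.14715123] [-6.99186525e-01  3.92192523e-01  1.64498486e+00 -1.21117803e-04
  1.10235745e+00  2.70567918e+00]
lin [0.0009 0.0015 0.0821] ang [-0.0018 -0.001   0.0056]
[262.18242498 162.20146778] [262.13155777 187.84740221]
```

View pics/w2.png

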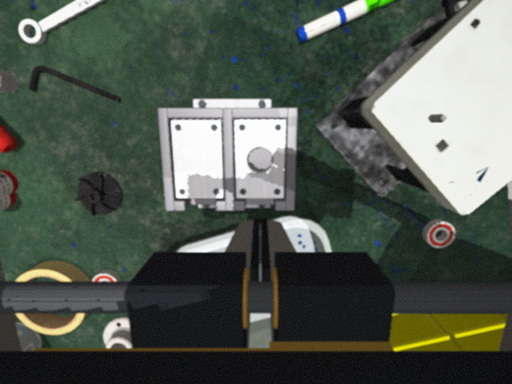

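The close view shows the ported cover with its hole at (260.5,159.5) and its edges at u 234 to 286 and v 119 to 199.

Run:
```python
from h import *
c=load('w2')
H=(onz(c,260.5,159.5,.055)+sum(onz(c,*q,.055) for q in((240,128),(280,128),(239,192),(279,192)))/4)/2
print(H, onz(c,260.5,159.5,.055))
b=np.array([(158.5,108),(298,108),(296.5,210),(163,211)]);P=[onz(c,*q,.056)[:2] for q in b];print(np.mean(P,0),[np.linalg.norm(P[i]-P[i-1]).round(4) for i in range(4)])
n=np.array([np.cos(np.radians(74.8)),np.sin(np.radians(74.8)),0])
p=H+.027*n;p[2]=.065;print(p);goto(p,164.8)
```

```text
[ 0.47862677 -0.43559614  0.055     ] [ 0.47794675 -0.43612341  0.055     ]
[ 0.50949459 -0.44272317] [np.float64(0.1054), np.float64(0.1365), np.float64(0.1041), np.float64(0.1421)]
[ 0.48570588 -0.40954069  0.065     ]
lin [0.0024 0.0002 0.0834] ang [-0.004  -0.0019  0.0013]
```

move_arm(linear=[[0.0015,0,0.03],[0.0015,0,0.06],[0.0015,0,0.08],[0.0015,0,0.088],[0.0015,0,0.092],[0.0015,0,0.095],[0.0015,0,0.098],[0.0015,0,0.1],[0.0015,0,0.102],[0.0015,0,0.104],[0.0015,0,0.106],[0.0015,0,0.108],[0.0015,0,0.108],[0.0015,0,0.108]], angular=[[0,0,0],[0,0,0],[0,0,0],[0,0,0],[0,0,0],[0,0,0],[0,0,0],[0,0,0],[0,0,0],[0,0,0],[0,0,0],[0,0,0],[0,0,0],[0,0,0]], jaw=[0,0,0,0,0,0,0,0,0,0,0,0,0,0])

```text
time: 6.25
ee_pos: [0.4849, -0.408, 0.0386]
eef_rot: [-1.907, 2.496, -0.003]
ft_force: [0.3, -0.9, -0.5]
gripper_width: 0.0006
grip_force: 0.0
```

Run:
```python
from h import *
c=snap('wrist','w3');d=snap('side','s3')
A=c['color'][80:260,130:330];B=d['color'][150:240,180:290]
cv2.imwrite('pics/p3.png',np.hstack([cv2.resize(A,(444,400)),cv2.resize(B,(350,400))])[:,:,::-1])
```

```text
(no output)
```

View pics/p3.png

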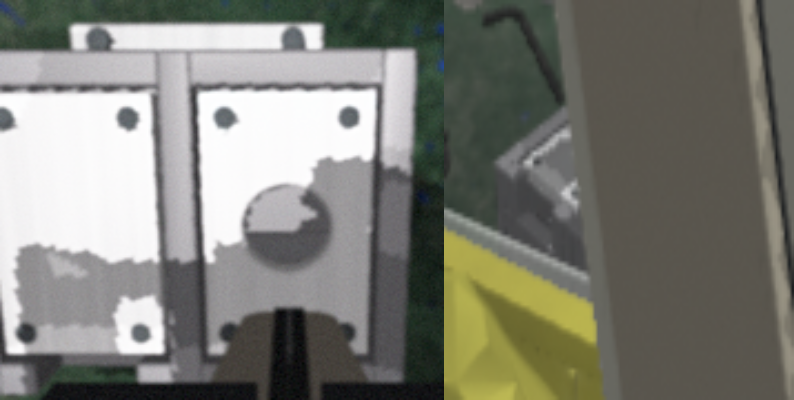

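Run:
```python
from h import *
c=load('w3');f=(444/200)
H=np.array([.4785,-.4355,0]);a=np.radians(74.8);n=np.array([np.cos(a),np.sin(a),0]);y=np.array([-n[1],n[0],0]);z=np.array([0,0,1.])
pr=lambda X:((proj(c,X)-[130,80])*f).round(0)
for s in(-40,-31.5,0,31.5,40):print('flat',s,[pr(H+n*s/1e3+y*t/1e3+z*.055) for t in(-25,25)])
t=np.radians(40)
for s in(-40,-31.5,0,31.5,40):
    X=H+n*(.003+(s-3)/1e3*np.cos(t))+z*(.055-(s-3)/1e3*np.sin(t));print('40',s,[pr(X+y*k/1e3) for k in(-25,25)])
o=arm.get_obs();print(o['ee_pos'],o['ft_force'],pr(o['ee_pos']),[pr(o['ee_pos']-n*s) for s in(-.01,.01)])
```

```text
flat -40 [array([200.,  92.]), array([375.,  92.])]
flat -31.5 [array([201., 122.]), array([374., 122.])]
flat 0 [array([204., 230.]), array([371., 230.])]
flat 31.5 [array([207., 329.]), array([368., 329.])]
flat 40 [array([208., 354.]), array([367., 354.])]
40 -40 [array([186., 134.]), array([388., 133.])]
40 -31.5 [array([190., 158.]), array([384., 158.])]
40 0 [array([203., 233.]), array([372., 233.])]
40 31.5 [array([213., 291.]), array([362., 291.])]
40 40 [array([216., 304.]), array([360., 304.])]
[ 0.48500641 -0.40811946  0.03873264] [-0.2525517   0.10570472  0.69014127] [291. 302.] [array([291., 330.]), array([291., 273.])]
```

Run:
```python
from h import *
a=load('w1')['color'].astype(int);b=load('w2')['color'].astype(int);c=load('w3')['color'].astype(int)
for u in(246,252,257,268,274,282):
    print(u);
    for n,i in(('w1',a),('w2',b),('w3',c)):print(n,i[200:250:3,u].mean(1).astype(int))
d=snap('wrist','w4')['color'].astype(int);print(abs(d-c)[80:260,130:330].mean(), arm.get_obs()['ft_force'])
```

```text
246
w1 [207 215 213 212 216 217 216  93  67  62  71  65  68  67  65  71  68]
w2 [ 91  91 128  42  32  53  48  66  64  63  60  58  67  70  63  62  65]
w3 [152 151 151 150 151 147 148  74  67  67  65  61  63  61  64  63  61]
252
w1 [213 212 213 214 213 215 208  70  55  56  51  42  46  41  32  23  31]
w2 [107 108 141  29  25  35  30  62  56  57  41  49  39  41  34  29  28]
w3 [117 148 146 149 150 149 141  62  56  55  44  42  43  37  35  24  23]
257
w1 [215 215 212 214 210 210 138  16  17  12  17  10  15  12  19  15   8]
w2 [109 112 129  28  23  30  18  16  16  18  11  13  12  14  19   9  21]
w3 [110 143 149 151 150 147  91  15  18  16  13  17  17  16  16  13  20]
268
w1 [217 207 214 217 212 215 215  67  62  55  53  55  49  46  35  29  25]
w2 [107 108 113  22  29  27  27  67  64  54  51  50  49  36  32  33  28]
w3 [135 154 154 151 149 149 153  68  56  56  56  50  47  37  34  33  28]
274
w1 [212 171 214 209 211 215 219  92  62  64  70  68  67  61  67  63  68]
w2 [66 72 48 43 30 25 69 93 65 63 63 65 69 69 65 61 62]
w3 [151 151 143 143 146 148 146  82  66  61  58  61  72  60  64  62  63]
282
w1 [208 214 212 213 213 173 213 214 164  84  60  68  66  69  64  63  65]
w2 [ 69 109 112  99  34  46 201 211 202 103  59  62  68  59  66  64  63]
w3 [152 156 152 147 150 148 152 149 119  62  58  63  61  59  64  61  65]
3.597287037037037 [ 0.16644584 -0.18934055 -0.19393279]
```

Run:
```python
from h import *
c=snap('scene','sc4');o=arm.get_obs();print((proj(c,o['ee_pos'])-[150,150])*5)
cv2.imwrite('pics/p4.png',cv2.resize(c['color'][150:270,150:300],None,fx=5,fy=5)[:,:,::-1])
```

```text
[358.0948598  325.83866343]
```

View pics/p4.png

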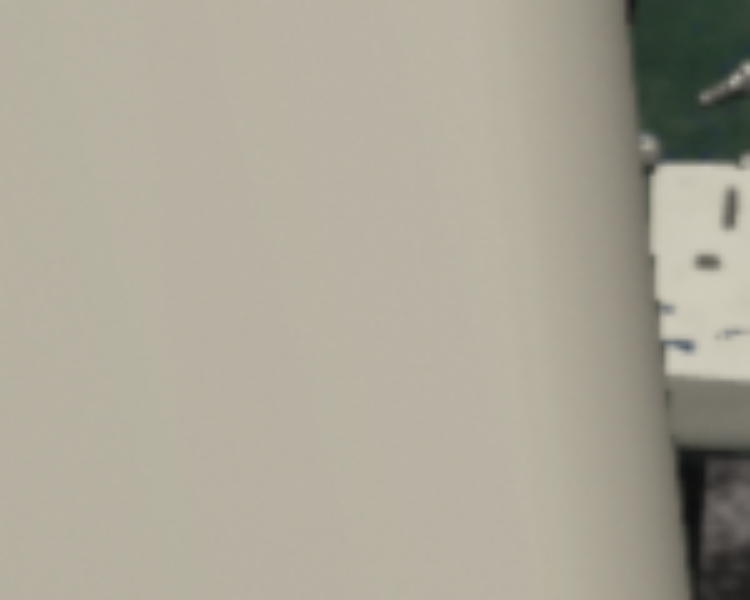

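The cover still lies flat and nothing is in contact, and this scene view is blocked by the forearm. I'll keep descending in small steps and watch the force.

move_arm(linear=[[0,0,0.002],[0,0,0.004],[0,0,0.006],[0,0,0.006]], angular=[[0,0,0],[0,0,0],[0,0,0],[0,0,0]], jaw=[0,0,0,0])

```text
time: 6.78
ee_pos: [0.4847, -0.4079, 0.0321]
eef_rot: [-1.907, 2.497, -0.002]
ft_force: [-0.8, -0.2, -0.0]
gripper_width: 0.0006
grip_force: 0.0
```

Run:
```python
from h import *
c=snap('wrist','w5')['color'].astype(int);p=load('w3')['color'].astype(int)
print(abs(c-p)[80:260,130:330].mean())
for u in(234,252,285):print(u,c[100:250:3,u].mean(1).astype(int))
g=c[140:200,238:282].mean(2)
```

```text
14.364092592592593
234 [233 190 201 199 194 186  89 242 252 253 201 142 222 253 252 252 251 251
 252 251 251 251 250 251 251 250 250 250 250 249 245 144 149 146 147 148
 149 145 142 150 141 146 149  83  55  55  68  64  58  65]
252 [233 190 199 193 193 190  90 247 252 252 252 252 252 251 252 251 251 251
 251 250 249 247 139 185 186 183 180 175 177  82  82  86  84  86 108 142
 150 147 147 145  89  58  55  49  46  40  35  33  29  31]
285 [ 74 193 195 194 194 188  82 248 252 246 106 103 114 252 252 252 252 249
 148 153 154 155 157 151 150 155 153 152 154 151 152 151 154 149 152 149
 150 148 149 149 146 152 145  62  57  64  55  60  64  63]
```

Run:
```python
from h import *
c=load('w2')
for q in((365,105),(470,213)):print(onz(c,*q,.12),onz(c,*q,.09))
c=load('w5');H=np.array([.4785,-.4355,0]);a=np.radians(74.8);n=np.array([np.cos(a),np.sin(a),0]);y=np.array([-n[1],n[0],0]);z=np.array([0,0,1.])
for zz in(.055,.045):
  for s in(-31.5,31.5):print(zz,s,[proj(c,H+n*s/1e3+y*t/1e3+z*zz).round(1) for t in(-20,20)])
m=(c['color'].min(2)).astype(np.uint8)
r=m[85:250,215:305];k=cv2.SimpleBlobDetector_Params();k.filterByArea=True;k.minArea=8;k.maxArea=80;k.filterByConvexity=False;k.filterByInertia=False;k.minDistBetweenBlobs=8
for b in cv2.SimpleBlobDetector_create(k).detect(r):print('blob',b.pt[0]+215,b.pt[1]+85,b.size)
```

```text
[ 0.38776429 -0.46342853  0.12      ] [ 0.37742669 -0.46235405  0.09      ]
[ 0.31835682 -0.35519399  0.12      ] [ 0.29912206 -0.34024523  0.09      ]
0.055 -31.5 [array([226.7, 135.4]), array([291.5, 135.3])]
0.055 31.5 [array([229.4, 231.4]), array([289.2, 231.4])]
0.045 -31.5 [array([228.4, 134.7]), array([289.9, 134.7])]
0.045 31.5 [array([230.8, 226.2]), array([287.8, 226.2])]
blob 236.58313751220703 118.12757110595703 5.886256217956543
blob 290.2500762939453 118.28721618652344 11.130280494689941
blob 270.55477142333984 118.30467987060547 5.607564449310303
blob 250.76214218139648 118.12414169311523 5.609854221343994
blob 224.56666660308838 118.37333297729492 5.989423751831055
blob 229.64858722686768 132.9419708251953 9.65672779083252
blob 287.4381637573242 132.5905990600586 9.241582870483398
blob 240.12222290039062 178.36111450195312 3.576000213623047
blob 244.74642944335938 170.0 4.201554775238037
blob 252.92708206176758 165.42708587646484 4.626867294311523
```

Run:
```python
from h import *
k=cv2.SimpleBlobDetector_Params();k.filterByArea=True;k.minArea=5;k.maxArea=120;k.filterByConvexity=False;k.filterByInertia=False;k.minDistBetweenBlobs=6;k.filterByCircularity=True;k.minCircularity=.7
D=cv2.SimpleBlobDetector_create(k)
for w,(x0,x1,y0,y1) in dict(w2=(160,300,100,205),w3=(130,305,80,240),w5=(130,305,80,240)).items():
    c=load(w);C=-c['R'].T@c['t'];print(w,C.round(4))
    r=c['color'].min(2)[y0:y1,x0:x1];r=cv2.resize(r,None,fx=4,fy=4,interpolation=cv2.INTER_CUBIC)
    k.minArea=60;k.maxArea=2500;k.minDistBetweenBlobs=20
    for b in cv2.SimpleBlobDetector_create(k).detect(r):
        if b.size>12: print('  ',round((b.pt[0]+.5)/4-.5+x0,1),round((b.pt[1]+.5)/4-.5+y0,1),round(b.size/4,1))
```

```text
w2 [ 0.4684 -0.4718  0.354 ]
   276.7 191.2 5.8
   242.5 191.2 5.8
   215.3 190.9 5.7
   181.8 191.2 4.8
   277.6 126.9 5.3
   177.6 127.0 5.7
   241.6 127.0 5.4
   213.7 127.1 5.7
   261.6 104.0 6.6
   201.8 104.0 6.7
w3 [ 0.4676 -0.4734  0.2454]
   141.7 229.4 8.6
   193.0 229.5 8.4
   187.1 132.8 9.8
   286.9 132.3 9.4
   240.3 180.6 3.0
   230.8 132.6 9.6
   174.3 97.9 11.6
   261.7 97.6 10.3
   245.8 168.6 3.4
w5 [ 0.4675 -0.4733  0.239 ]
   137.5 232.7 9.1
   190.6 232.6 9.1
   184.2 132.9 10.2
   287.4 132.5 9.8
   171.5 97.0 11.6
   229.4 132.8 10.1
   261.5 96.6 10.7
   240.5 176.5 3.0
   244.7 169.9 3.1
```

Run:
```python
from h import *
c=camera('wrist');M=np.linalg.inv(np.array(c['mount']));print(c['fx'],np.array(c['mount']).round(4).tolist())
def P(X):
    q=M@np.array([*X,1]);return (c['fx']*q[0]/q[2]+c['cx']).round(1),(c['fy']*q[1]/q[2]+c['cy']).round(1)
for X in([.0375,-.0945,-.088],[.0375,.0945,-.088],[.01,-.018,0],[.01,.018,0],[.01,0,0],[.01,0,-.019],[0,0,0],[.01,-.018,-.019],[.01,0,-.03]):print(X,P(X))
```

```text
292.5190872047905 [[0.0003, -0.9707, -0.2403, 0.0678], [1.0, 0.0003, 0.0, -0.0009], [0.0001, -0.2403, 0.9707, -0.2068], [0.0, 0.0, 0.0, 1.0]]
[0.0375, -0.0945, -0.088] (np.float64(36.5), np.float64(196.5))
[0.0375, 0.0945, -0.088] (np.float64(487.4), np.float64(196.6))
[0.01, -0.018, 0] (np.float64(236.5), np.float64(203.2))
[0.01, 0.018, 0] (np.float64(285.6), np.float64(203.2))
[0.01, 0, 0] (np.float64(261.1), np.float64(203.2))
[0.01, 0, -0.019] (np.float64(261.2), np.float64(210.8))
[0, 0, 0] (np.float64(261.0), np.float64(216.2))
[0.01, -0.018, -0.019] (np.float64(234.3), np.float64(210.8))
[0.01, 0, -0.03] (np.float64(261.2), np.float64(215.9))
```

move_arm(linear=[[0,0,0.002],[0,0,0.004],[0,0,0.006],[0,0,0.008],[0,0,0.01],[0,0,0.01]], angular=[[0,0,0],[0,0,0],[0,0,0],[0,0,0],[0,0,0],[0,0,0]], jaw=[0,0,0,0,0,0])

```text
time: 7.38
ee_pos: [0.4847, -0.4079, 0.0222]
eef_rot: [-1.907, 2.497, -0.002]
ft_force: [0.3, 0.1, 0.0]
gripper_width: 0.0004
grip_force: 0.0
```

```bash
cat >> h.py <<'E'
def blobs(f,x0=130,x1=310,y0=70,y1=240):
    k=cv2.SimpleBlobDetector_Params();k.filterByArea=True;k.filterByConvexity=False;k.filterByInertia=False;k.filterByCircularity=True;k.minCircularity=.6;k.minArea=60;k.maxArea=3500;k.minDistBetweenBlobs=20
    r=cv2.resize(load(f)['color'].min(2)[y0:y1,x0:x1],None,fx=4,fy=4,interpolation=cv2.INTER_CUBIC)
    return sorted([(round(b.pt[1]/4+y0),round(b.pt[0]/4+x0),round(b.size/4,1)) for b in cv2.SimpleBlobDetector_create(k).detect(r) if b.size>12])
E
python3 - <<'E'
from h import *
c=snap('wrist','w6');print(blobs('w6'));print(c['color'][100:250:3,234].mean(1).astype(int))
E
```

```text
[(96, 168, 11.9), (96, 262, 11.0), (134, 180, 11.0), (134, 228, 10.6), (134, 289, 10.6), (173, 245, 3.8), (180, 240, 3.1)]
[172 192 197 195 182 178  73 243 252 251 251 236 213 252 251 250 251 250
 249 249 250 249 250 250 249 249 249 249 247 247 247 243 144 145 146 145
 144 142 149 146 148 140 142 141 105  59  66  64  62  59]
```

move_arm(linear=[[0,0,0.002],[0,0,0.004],[0,0,0.006],[0,0,0.008],[0,0,0.01],[0,0,0.01]], angular=[[0,0,0],[0,0,0],[0,0,0],[0,0,0],[0,0,0],[0,0,0]], jaw=[0,0,0,0,0,0])

```text
time: 7.93
ee_pos: [0.4848, -0.4079, 0.0122]
eef_rot: [-1.907, 2.497, -0.002]
ft_force: [0.4, 0.4, -0.4]
gripper_width: 0.0004
grip_force: 0.0
```

Run:
```python
from h import *
c=snap('wrist','w7');print(blobs('w7'));print(c['color'][100:250:3,234].mean(1).astype(int))
cv2.imwrite('pics/p7.png',cv2.resize(c['color'][60:270,130:330],(600,600*210//200))[:600,:,::-1])
```

```text
[(94, 262, 11.6), (95, 164, 12.5), (135, 176, 11.3), (153, 223, 11.8), (154, 294, 11.6)]
[195 215 214 207 210 197  79 207 221 216 215 203 201 202 231 232 233 233
 233 231 233 235 234 232 233 234 235 236 234 235 236 233 189 139 147 147
 148 153 152 149 148 153 149 147 116  66  72  70  71  74]
```

Contact at last: the cover's far screws moved from v=134 to 153 and spread, which gives a tilt of about 30°. The finger tips sit about 35 mm behind the reported TCP. I'll press a little further.

move_arm(linear=[[0,0,0.002],[0,0,0.004],[0,0,0.006],[0,0,0.006],[0,0,0.006]], angular=[[0,0,0],[0,0,0],[0,0,0],[0,0,0],[0,0,0]], jaw=[0,0,0,0,0])

```text
time: 8.4
ee_pos: [0.4851, -0.4083, 0.0069]
eef_rot: [-1.906, 2.496, -0.004]
ft_force: [-0.9, 0.1, 3.3]
gripper_width: 0.0005
grip_force: 1.6
```

Run:
```python
from h import *
c=snap('wrist','w8');print(blobs('w8'))
```

```text
[(94, 162, 12.7), (94, 263, 12.1), (136, 174, 11.9), (144, 231, 3.6), (144, 245, 3.6), (144, 256, 3.5), (144, 284, 3.1), (144, 298, 3.3), (170, 222, 11.5), (170, 296, 11.6)]
```

move_arm(linear=[[0,0,-0.002],[0,0,-0.006],[0,0,-0.015],[0,0,-0.03],[0,0,-0.05],[0,0,-0.08],[0,0,-0.1],[0,0,-0.1]], angular=[[0,0,0],[0,0,0],[0,0,0],[0,0,0],[0,0,0],[0,0,0],[0,0,0],[0,0,0]], jaw=[0,0,0,0,0,0,0,0])

```text
time: 9.12
ee_pos: [0.4873, -0.41, 0.1121]
eef_rot: [-1.906, 2.495, -0.015]
ft_force: [0.7, -1.0, 0.7]
gripper_width: 0.0004
grip_force: 0.0
```

Run:
```python
from h import *
c=snap('wrist','w9');print(blobs('w9'));o=arm.get_obs();print(o['ee_pos'],o['time'])
cv2.imwrite('pics/p9.png',cv2.resize(c['color'][80:260,140:320],(600,600))[:,:,::-1])
```

```text
[(106, 199, 7.5), (106, 265, 7.7), (122, 247, 4.2), (132, 171, 6.6), (132, 212, 6.5), (152, 242, 6.5), (152, 285, 6.2), (199, 246, 4.3), (199, 281, 4.4), (203, 177, 5.7), (203, 214, 5.4)]
[ 0.48631867 -0.40926946  0.10978977] 9.1667
```

View pics/p9.png

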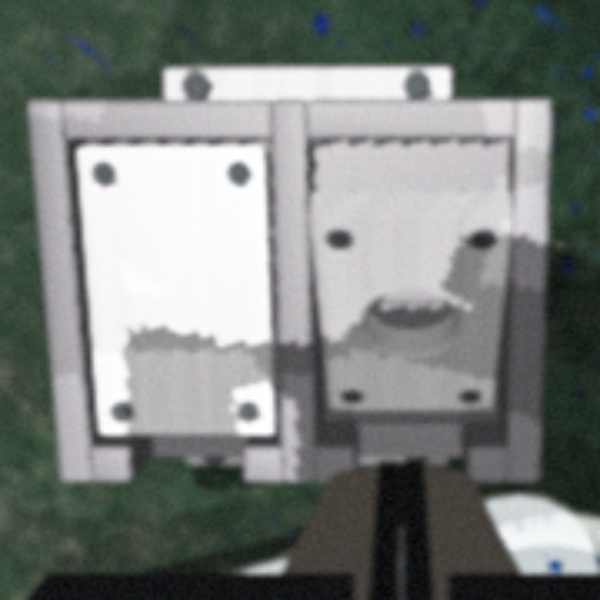

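The cover now stands tipped by itself: far screws at (242,152) and (285,152), near screws at (246,199) and (281,199), full-image pixels. Next I'll work out its pose with PnP.

Run:
```python
from h import *
c2=load('w2')
q=[onz(c2,*p,.055) for p in((241.6,127),(277.6,126.9),(242.5,191.2),(276.7,191.2))]
dy=(np.linalg.norm(q[0]-q[1])+np.linalg.norm(q[2]-q[3]))/2;dx=(np.linalg.norm(q[0]-q[2])+np.linalg.norm(q[1]-q[3]))/2;print('screw',dx,dy,'ctr',np.mean(q,0))
c=load('w9')
k=cv2.SimpleBlobDetector_Params();k.filterByConvexity=False;k.filterByInertia=False;k.filterByCircularity=False;k.minArea=60;k.maxArea=1500
r=cv2.resize(c['color'].min(2)[145:205,235:292],None,fx=4,fy=4,interpolation=cv2.INTER_CUBIC)
b=[((x.pt[0]+.5)/4-.5+235,(x.pt[1]+.5)/4-.5+145) for x in cv2.SimpleBlobDetector_create(k).detect(r)]
near=lambda u,v:min(b,key=lambda p:np.hypot(p[0]-u,p[1]-v))
I=np.array([near(242,152),near(285,152),near(246,199),near(281,199)]);print(I.round(1).tolist())
for DX,DY in((dx,dy),(.066,.037)):
    O=np.array([[-DX/2,DY/2,.005],[-DX/2,-DY/2,.005],[DX/2,DY/2,.005],[DX/2,-DY/2,.005]])
    K=np.array([[c['fx'],0,c['cx']],[0,c['fy'],c['cy']],[0,0,1.]])
    ok,rv,tv=cv2.solvePnP(O,I,K,None)
    Rw=c['R'].T@cv2.Rodrigues(rv)[0];tw=c['R'].T@(tv.ravel()-c['t'])
    print('ctr',tw.round(4),'tilt',np.degrees(np.arccos(Rw[2,2])),'xaz',np.degrees(np.arctan2(Rw[1,0],Rw[0,0])))
    for s in(-.04,-.03,-.025,.04):print(s,(tw+Rw[:,0]*s).round(4))
M=Rn.from_rotvec(arm.get_obs()['eef_rot']).as_matrix();print(M.round(3))
```

```text
screw 0.06574593858734948 0.035887883706422194 ctr [ 0.47894971 -0.43594824  0.055     ]
[[241.4, 151.3], [284.1, 151.8], [245.2, 198.5], [280.7, 198.6]]
ctr [ 0.482  -0.4243  0.0557] tilt 141.2853975361034 xaz 75.05976661285838
-0.04 [ 0.474  -0.4544  0.0807]
-0.03 [ 0.476  -0.4469  0.0745]
-0.025 [ 0.477  -0.4431  0.0713]
0.04 [ 0.4901 -0.3941  0.0307]
ctr [ 0.4823 -0.4231  0.0479] tilt 142.56363455767186 xaz 75.05729414094708
-0.04 [ 0.4741 -0.4538  0.0723]
-0.03 [ 0.4762 -0.4461  0.0662]
-0.025 [ 0.4772 -0.4423  0.0631]
0.04 [ 0.4905 -0.3924  0.0236]
[[-0.263 -0.965  0.006]
 [-0.965  0.263 -0.005]
 [ 0.003 -0.007 -1.   ]]
```

Run:
```python
from h import *
goto([.4745,-.452,.11],165);goto([.4745,-.452,.025],165)
```

```text
lin [ 0.0443  0.0001 -0.0001] ang [-0.0066 -0.0032 -0.0046]
lin [0.0441 0.0007 0.0849] ang [-0.0066 -0.0032 -0.0046]
```

move_arm(linear=[[0.022,0,0],[0.044,0,0],[0.044,0,0],[0.044,0,0],[0.044,0,0],[0.044,0,0],[0.044,0,0.02],[0.044,0,0.04],[0.044,0,0.05],[0.044,0,0.05],[0.044,0,0.05]], angular=[[-0.006,-0.003,-0.004],[-0.006,-0.003,-0.004],[-0.006,-0.003,-0.004],[-0.006,-0.003,-0.004],[-0.006,-0.003,-0.004],[-0.006,-0.003,-0.004],[-0.006,-0.003,-0.004],[-0.006,-0.003,-0.004],[-0.006,-0.003,-0.004],[-0.006,-0.003,-0.004],[-0.006,-0.003,-0.004]], jaw=[0.0919,0.0919,0.0919,0.0919,0.0919,0.0919,0.0919,0.0919,0.0919,0.0919,0.0919])

```text
time: 10.08
ee_pos: [0.4732, -0.4498, 0.0564]
eef_rot: [1.912, -2.492, -0.009]
ft_force: [-0.2, 0.6, -0.1]
gripper_width: 0.0718
grip_force: 0.0
```

Run:
```python
from h import *
c=snap('wrist','w10');print(blobs('w10',100,400,60,240));print(proj(c,[.4745,-.452,.07]))
goto([.4745,-.452,.025],165)
cv2.imwrite('pics/p10.png',cv2.resize(c['color'][60:300,100:420],(800,600))[:,:,::-1])
```

```text
[(152, 183, 9.6), (152, 261, 9.3), (179, 355, 6.1), (192, 148, 8.0), (192, 196, 9.1), (205, 390, 4.8), (221, 233, 7.4), (221, 285, 7.4)]
[258.65140196 219.87969144]
lin [ 0.0014 -0.0012  0.0323] ang [ 0.0038  0.0019 -0.0002]
```

View pics/p10.png

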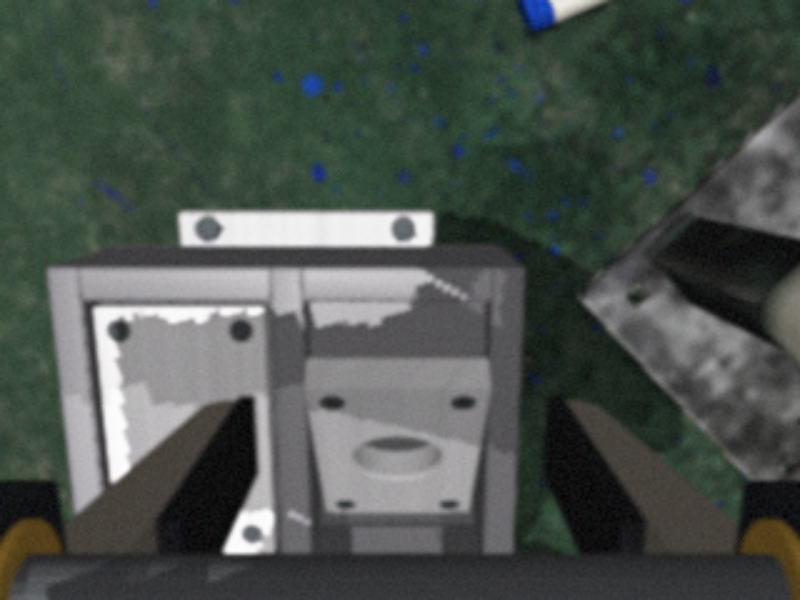

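The plate (crop 308–490 × 385–515) is centred between the open fingers, whose tips are at crop (250,400) and (550,400). I'll descend and grip.

move_arm(linear=[[0.001,-0.001,0.008],[0.001,-0.001,0.016],[0.001,-0.001,0.022],[0.001,-0.001,0.026],[0.001,-0.001,0.03],[0.001,-0.001,0.03],[0.001,-0.001,0.03],[0.001,-0.001,0.03],[0.001,-0.001,0.03],[0.001,-0.001,0.03],[0.001,-0.001,0.03],[0.001,-0.001,0.03],[0.001,-0.001,0.03],[0.001,-0.001,0.03]], angular=[[0.003,0.002,0],[0.003,0.002,0],[0.003,0.002,0],[0.003,0.002,0],[0.003,0.002,0],[0.003,0.002,0],[0.003,0.002,0],[0.003,0.002,0],[0.003,0.002,0],[0.003,0.002,0],[0.003,0.002,0],[0.003,0.002,0],[0.003,0.002,0],[0.003,0.002,0]], jaw=[0.0919,0.0919,0.0919,0.0919,0.0919,0.04,0.04,0.04,0.04,0.04,0.04,0.04,0.04,0.04])

```text
time: 11.3
ee_pos: [0.474, -0.4518, 0.0269]
eef_rot: [1.911, -2.493, -0.001]
ft_force: [-0.2, 0.0, 1.6]
gripper_width: 0.0495
grip_force: 30.0
```

Run:
```python
from h import *
c=snap('wrist','w11');print(blobs('w11',100,400,60,240))
o=arm.get_obs();print(o['ee_pos'],o['ft_force'],o['gripper_width'],o['grip_force'],o['joints'])
```

```text
[(133, 225, 8.0), (158, 176, 10.8), (158, 263, 10.2), (187, 368, 6.9), (195, 354, 4.7), (205, 133, 10.3), (205, 189, 10.2)]
[ 0.47405831 -0.4517893   0.02688995] [0.59659509 0.0338967  0.57130786] 0.04995166702573652 29.999990165233612 [-7.63326301e-01  5.60664873e-01  1.67482002e+00 -6.58315011e-04
  9.06636324e-01  2.64109092e+00]
```

move_arm(linear=[[0,0,-0.004],[0,0,-0.01],[0,0,-0.018],[0,0,-0.03],[0,0,-0.045],[0,0,-0.065],[0,0,-0.085],[0,0,-0.11],[0,0,-0.13],[0,0,-0.13],[0,0,-0.13]], angular=[[0,0,0],[0,0,0],[0,0,0],[0,0,0],[0,0,0],[0,0,0],[0,0,0],[0,0,0],[0,0,0],[0,0,0],[0,0,0]], jaw=[0.04,0.04,0.04,0.04,0.04,0.04,0.04,0.04,0.04,0.04,0.04])

```text
time: 12.27
ee_pos: [0.4748, -0.4523, 0.1587]
eef_rot: [1.912, -2.493, 0.004]
ft_force: [0.2, 0.2, -1.5]
gripper_width: 0.0494
grip_force: 30.0
```

Run:
```python
from h import *
c=snap('wrist','w12');print(blobs('w12',100,400,60,300));p=load('w11')
print('w11',blobs('w11',200,320,130,330))
# tilt of plate: look at column intensities through plate centre
print(c['color'][180:330:4,258].mean(1).astype(int)); print(p['color'][180:330:4,258].mean(1).astype(int))
m=c['color'].min(2); 
# tub: edges against green bench - find its rows along columns
g=c['color'].astype(int); green=(g[:,:,1]-g[:,:,0]>8)
for u in(190,200,210,330,340,350):print(u,np.where(~green[150:300,u])[0][:1]+150, g[150:260:10,u].mean(1).astype(int))
for q in([.53,-.28,.062],[.635,-.35,.062],[.425,-.35,.062]):print(proj(c,q))
s=snap('side','s12');t=snap('scene','sc12')
o=arm.get_obs();print(o['gripper_width'],o['ee_pos'])
```

```text
[(145, 207, 6.2), (146, 263, 6.0), (165, 331, 4.0), (172, 186, 4.6), (172, 219, 4.9), (185, 357, 3.4), (240, 230, 8.4), (240, 291, 8.4), (265, 298, 3.1), (271, 299, 3.7), (275, 303, 3.6)]
w11 [(158, 263, 10.2), (240, 230, 8.0), (240, 291, 8.0), (262, 278, 4.8)]
[114 113 114  80  83  83 115 100  88  89 134 139 134 135 126 125 131 128
 127 208 158 152 158 170 160 151  39  45  54  54  52  60  56  80 208 205
 205 206]
[234 230 217 131 111 108 112 106 110 106 176 182 178 181 165 166 169 165
 178 103 200 201 197 213 206 193  57  70  72  74  73  73  77  61 157 241
 241 242]
190 [150] [ 61 182 253 235 253 250 252 251  90  61  70]
200 [150] [168 187 253 194 192 191 185 179  65  64  10]
210 [150] [181 187 251 190 192 193 188 120  11  20  17]
330 [150] [ 55  70 112  93  31  31  36  56  58  66  60]
340 [150] [ 25  49 129 104  90  43  32  47  54  56  61]
350 [150] [ 15  39 124  99  81  66  56  64  43  63  64]
[253.57398947 333.67798303]
[151.95129504 304.13361823]
[326.66810919 262.00964034]
0.04950378352818733 [ 0.47338258 -0.45099876  0.1555481 ]
```

Run:
```python
from h import *
goto([.523,-.303,.155],165);goto([.523,-.303,.045],165)
```

```text
lin [-0.1558 -0.0095  0.0007] ang [ 0.0027  0.0009 -0.0006]
lin [-0.1557 -0.0098  0.1107] ang [ 0.0027  0.0009 -0.0006]
```

move_arm(linear=[[-0.02,-0.001,0],[-0.05,-0.003,0],[-0.085,-0.005,0],[-0.12,-0.008,0],[-0.145,-0.01,0],[-0.156,-0.01,0],[-0.156,-0.01,0],[-0.156,-0.01,0.02],[-0.156,-0.01,0.04],[-0.156,-0.01,0.06],[-0.156,-0.01,0.08],[-0.156,-0.01,0.095],[-0.156,-0.01,0.105],[-0.156,-0.01,0.105]], angular=[[0,0,0],[0,0,0],[0,0,0],[0,0,0],[0,0,0],[0,0,0],[0,0,0],[0,0,0],[0,0,0],[0,0,0],[0,0,0],[0,0,0],[0,0,0],[0,0,0]], jaw=[0.04,0.04,0.04,0.04,0.04,0.04,0.04,0.04,0.04,0.04,0.04,0.04,0.04,0.04])

```text
time: 13.58
ee_pos: [0.5221, -0.3038, 0.0491]
eef_rot: [1.909, -2.492, -0.007]
ft_force: [0.5, 0.4, -0.7]
gripper_width: 0.0495
grip_force: 30.0
```

Run:
```python
from h import *
c=snap('wrist','w13');print(blobs('w13',100,400,60,300));o=arm.get_obs();print(o['ee_pos'],o['ft_force'])
# white runs along image column to find the tub's far rim vs fingers, rows along u=150..380
g=c['color'].astype(int).min(2)
for v in range(120,260,8):
    w=np.where(g[v]>120)[0];print(v,w.min() if len(w) else None,w.max() if len(w) else None,len(w))
for q in([.53,-.28,.062],[.636,-.36,.062],[.424,-.36,.062],[.53,-.36,.062]):print(proj(c,q).round())
```

```text
[(142, 325, 3.1), (144, 314, 3.7), (152, 301, 3.3), (157, 282, 5.8), (159, 356, 3.1), (160, 307, 3.7), (161, 327, 4.6), (163, 252, 3.6), (164, 266, 3.2), (165, 290, 3.0), (166, 311, 3.8), (167, 242, 7.8), (171, 356, 3.4), (172, 328, 4.7), (178, 334, 3.9), (180, 363, 8.5), (183, 279, 7.8), (185, 354, 3.7), (186, 235, 3.8), (188, 261, 4.9), (188, 298, 3.4), (190, 252, 3.4), (191, 234, 4.9), (195, 312, 3.5), (195, 338, 3.3), (199, 285, 6.1), (200, 358, 3.2), (201, 310, 5.1), (221, 368, 3.0), (234, 378, 3.2), (240, 230, 8.2), (240, 291, 8.4), (262, 244, 6.1), (262, 277, 6.7)]
[ 0.52298708 -0.304092    0.05053827] [-0.24068309 -0.80775079 -1.21219539]
120 290 370 81
128 265 377 69
136 240 380 108
144 214 383 142
152 189 385 173
160 163 386 194
168 138 388 224
176 112 390 251
184 100 391 237
192 93 393 248
200 89 395 255
208 87 396 266
216 87 398 281
224 24 400 258
232 21 401 249
240 22 403 212
248 0 404 215
256 0 358 103
[259. 255.]
[ 77. 188.]
[388. 103.]
[227. 147.]
```

move_arm(linear=[[0,0,0.01],[0,0,0.018],[0,0,0.024],[0,0,0.027],[0,0,0.029],[0,0,0.031],[0,0,0.031]], angular=[[0,0,0],[0,0,0],[0,0,0],[0,0,0],[0,0,0],[0,0,0],[0,0,0]], jaw=[0.04,0.04,0.04,0.04,0.04,0.04,0.04])

```text
time: 14.22
ee_pos: [0.5241, -0.3035, 0.0205]
eef_rot: [1.911, -2.492, -0.001]
ft_force: [-0.4, 0.3, -1.7]
gripper_width: 0.0495
grip_force: 30.0
```

move_arm(linear=[[0,0,0.001],[0,0,0.002],[0,0,0.003],[0,0,0.004],[0,0,0.004]], angular=[[0,0,0],[0,0,0],[0,0,0],[0,0,0],[0,0,0]], jaw=[0.04,0.04,0.04,0.04,0.04])

```text
time: 14.63
ee_pos: [0.524, -0.3035, 0.0166]
eef_rot: [1.911, -2.492, -0.001]
ft_force: [-0.3, 0.7, -1.7]
gripper_width: 0.0497
grip_force: 30.0
```

move_arm(linear=[[0,0,0.001],[0,0,0.002],[0,0,0.003],[0,0,0.004],[0,0,0.004]], angular=[[0,0,0],[0,0,0],[0,0,0],[0,0,0],[0,0,0]], jaw=[0.04,0.04,0.04,0.04,0.04])

```text
time: 15.05
ee_pos: [0.5239, -0.3035, 0.0125]
eef_rot: [1.911, -2.492, -0.002]
ft_force: [-0.0, 0.3, -0.8]
gripper_width: 0.0499
grip_force: 30.0
```

move_arm(linear=[[0,0,0.001],[0,0,0.002],[0,0,0.002]], angular=[[0,0,0],[0,0,0],[0,0,0]], jaw=[0.04,0.04,0.04])

```text
time: 15.3
ee_pos: [0.5239, -0.3035, 0.0105]
eef_rot: [1.911, -2.492, -0.002]
ft_force: [-0.6, -0.4, -2.3]
gripper_width: 0.0495
grip_force: 30.0
```

move_arm(linear=[[0,0,0.001],[0,0,0.002],[0,0,0.003],[0,0,0.003]], angular=[[0,0,0],[0,0,0],[0,0,0],[0,0,0]], jaw=[0.04,0.04,0.04,0.04])

```text
time: 15.63
ee_pos: [0.5241, -0.3039, 0.0078]
eef_rot: [1.911, -2.492, -0.001]
ft_force: [-1.4, -0.9, 2.1]
gripper_width: 0.0498
grip_force: 30.0
```

move_arm(linear=[[0,0,0.001],[0,0,0.002],[0,0,0.003],[0,0,0.003]], angular=[[0,0,0],[0,0,0],[0,0,0],[0,0,0]], jaw=[0.04,0.04,0.04,0.04])

```text
time: 15.97
ee_pos: [0.5246, -0.3047, 0.0055]
eef_rot: [1.912, -2.492, 0.002]
ft_force: [-2.7, -4.5, 6.7]
gripper_width: 0.0497
grip_force: 30.0
```

The cover touches the tub floor, so I'll release it and withdraw.

move_arm(linear=[[0,0,0],[0,0,0],[0,0,0],[0,0,0],[0,0,0],[0,0,-0.01],[0,0,-0.03],[0,0,-0.06],[0,0,-0.1],[0,0,-0.14],[0,0,-0.18],[0,0,-0.22],[0,0,-0.25],[0,0,-0.25],[0,0,-0.25]], angular=[[0,0,0],[0,0,0],[0,0,0],[0,0,0],[0,0,0],[0,0,0],[0,0,0],[0,0,0],[0,0,0],[0,0,0],[0,0,0],[0,0,0],[0,0,0],[0,0,0],[0,0,0]], jaw=[0.075,0.075,0.075,0.075,0.075,0.075,0.075,0.075,0.075,0.075,0.075,0.075,0.075,0.075,0.075])

```text
time: 17.22
ee_pos: [0.5252, -0.3041, 0.2575]
eef_rot: [-1.911, 2.492, -0.005]
ft_force: [0.2, 0.4, -0.1]
gripper_width: 0.0752
grip_force: 0.0
```

Run:
```python
from h import *
c=snap('wrist','w14');o=arm.get_obs();print(o['ee_pos'],o['ft_force'],o['gripper_width'])
print('plate ctr px if flat',proj(c,[.53,-.28,.012]).round(),[proj(c,[x,y,.012]).round().tolist() for x,y in((.52,-.32),(.54,-.24))])
print(blobs('w14',120,400,60,300))
# blank in its place
for q in([.5434,-.4452,.055],):print(proj(c,q).round())
g=c['color'].min(2)[100:250:3,170:340:4].astype(int)
print('\n'.join(''.join(' .:-=+*#%@'[min(9,x//26)] for x in r) for r in g))
```

```text
[ 0.52425292 -0.30353528  0.25537923] [ 0.25132722  0.80629434 -0.62159634] 0.07525429037369714
plate ctr px if flat [262. 183.] [[262.0, 156.0], [262.0, 208.0]]
[(64, 249, 3.1), (93, 208, 3.8), (93, 235, 3.7), (100, 203, 3.3), (139, 286, 3.5), (142, 275, 3.9), (144, 290, 3.1), (144, 301, 3.9), (145, 258, 3.1), (146, 280, 4.7), (147, 253, 4.2), (154, 250, 3.1), (154, 273, 4.2), (159, 284, 3.1), (163, 321, 4.4), (164, 307, 3.4), (166, 278, 3.8), (167, 291, 3.8), (175, 156, 4.0), (177, 289, 4.1), (180, 323, 3.9), (184, 302, 4.3), (186, 140, 9.2), (196, 250, 4.2), (196, 273, 4.1), (198, 328, 4.3), (222, 150, 3.4)]
[220.  72.]
:::.:.+#-=::--:---*#=+======++*#:..:::.....
:.::..+###-######%##%%*#####*###...:::.....
.:::::=##%-##%%%#%####+#%%#%*###:..:::.....
...::::=-=:*####+--=-=+#####-=--::..:......
::.::::::...*#*@@%##*+*%%+@........::......
:::..::::...##=@@@@@@@@@@=@:...-=+-::...:..
::::::.::...+#*######%###-%::=#%%%%#-.:::..
::::::....................:+#%##*##%%:.....
::::::.:::::...::..::...-*%%#*-----*%#.....
::::.:::..::....:.:..:=#%%#=-+**+---#%-....
-:::::::.::.....:..-*%%#*=-+#
[... 1024 characters left out ...]
=%
----+%==--%%%%%%%%%###%%#%#%#%#####%%+-=-=%
:::--%==--%%%%#%%#%##%%#%##%##%#%###*-===+%
:::::%+=--#%#%##%#%%#%%%##%%#%#%%#*====-=*%
:::::*#==-+%#%#%#%%%###%%###%###+========##
:::-:-%==-=%%%%#%%%%%%##%%%##*=-========+%+
::::::#==--%%%%%%%%#%%%%##*=-===========%%:
::-::: .==-*%%#%#%%###%#+=---=========. +-:
=::::  .==-=%%####%##*==-====--===-=+*: .::
%:::.  -==--+#%%%#*+--====-==-====+#%#.  ::
+:::.  :+==--=*#+=====--========###+:     :
:::.   .#======-=============*#%*-        .
:::    .%===--=-==========*#%#=.           
::.     %+======-======+#%%*-              
::      *#===========*%%#=                 
:.      -%#=======+#%%+.          :=-      
:       :+%#+==+*%%#-          :-====
```

```bash
python3 -c "
from cell import job_done
print(job_done())"
```

```text
the job is handed in; nothing more can be done
None
```

The ported cover was tipped up, lifted out and set down flat in the clear tub. The blank cover looked undisturbed in its pocket after the lift, and the job was handed in at about 17 s without a verdict returned.

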